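# Fetch the ring mandrel from behind

### The arm

A 7-joint arm with a two-finger parallel gripper is mounted at the origin on a cart in front of the work surface, level with it; the furniture and walls round the work are solid. World frame = base frame: x ahead of the robot, y to its left, z up, the work surface at z = 0. Lengths are in m, angles in rad, forces in N, time in s.
With the tool pointing down it reaches from about 0.425 to 0.925 m from the base axis. Payload 6.8 kg.
Tool frame: the origin (TCP) lies midway between the tips of the shut fingers; the grasp point (between the pads) lies 19 mm behind it; z points along the fingers, y is the line along which they close (so a half turn about z gives the same grasp; the last joint's range is limited). The gripper opens to 85 mm and grips with 20 to 120 N. Pads are 22 mm wide; open, the fingers measure 114 mm over their backs; the gripper's body (76 mm by 85 mm) begins 54 mm behind the grasp point. The pads swing forward as they close: fully open they stand 13 mm farther back than shut.
Start: joints at [-1.433, 0.477, 0.022, 1.555, -0.011, 1.109, -0.083], TCP at [0.164, 0.655, 0.231] pointing down, gripper open.
Joint ranges: [-2.96, 2.96], [-0.34, 2.1], [-1.41, 1.46], [0.24, 2.44], [-1.37, 4.51], [0.17, 1.92], [-2.96, 2.96]. Speed limits (rad/s): [2.39, 2.39, 3.14, 3.14, 3.14, 3.14, 3.14].

### API

Orientations are given as a unit quaternion [w, x, y, z].
In Python, from station import * gives the robot as it stands. The module is installed in compiled form; this text tells all that it offers.
- The arm moves only by the shell command python3 -m jog 'ROWS' [OPENING] [FORCE]. ROWS is JSON, a list of rows, each an object of numbers: "x", "y", "z": the shift along the tool's x, y, z in m; "ax", "ay", "az": the turn, a rotation vector about the tool's x, y, z in rad. In form: [{"x": .., "y": .., "z": .., "ax": .., "ay": .., "az": ..}, ...]. A call has 1 to 12 rows; each row is the pose to reach, as a shift and turn from the pose commanded when the call began, along the tool's axes at that moment; what a row does not reach only later rows make up. A row lasts 1/10 s, in which the tool goes at most 50 mm and 8.59 degrees, less where a joint would pass 70% of its speed; a pose out of reach is approached as far as the arm can. A call with a gripper value outside its range is refused whole. OPENING is the opening, from 0 (shut) to 1 (fully open), set as the call begins (- or left out, the last holds). The fingers move at their own pace and stop on an object; FORCE is the grip in N (left out, the last holds). Time passes only in rows, so rows that repeat a pose let the fingers close. It gives the time, the measured TCP pose, the force, the opening and the grip force at its end, in the units of the state.
- get_obs(): the state, without advancing time (a new reading comes with each control period).
- read_camera(name): name is "scene" or "side" or "wrist"; returns the picture (400x640x3 uint8, red, green, blue); there is no depth.
- camera_params(name): a dict with "K" (3x3 intrinsics, pixels), "D" ([k1, k2, p1, p2, k3] as OpenCV has them; the pictures are not rectified), "origin" and "attitude" of the camera in the world. Camera axes: x right, y up, looking along -z (the intrinsics and any distortion apply to the point x, -y, -z); pixel columns grow to the right and rows downward; lengths in m; the calibration is good to about 2 mm. A picture is of the moment at which its call begins: read the wrist's pose just before it. camera_params takes no time and is no camera call; for the wrist camera it gives the pose at the moment of the call.
- hand_in(): hands the job in; it is judged then, once.
The state is a dict: "t": time; "q": joint angles; "joint_vel": joint speeds; "joint_torque": joint torques, N m; "eef_pos": TCP position; "tool_rot": TCP orientation; "contact_force": force on the tool from outside, world axes, zero at the start; "torque": the same for the moment, N m; "gripper_width": opening from 0.0 (shut) to 1.0 (fully open); "grasp_force": force on a finger pad.
Only numpy, scipy, OpenCV 4.12 (cv2) and the standard library are available. Lean on these libraries where they do the work, as an engineer would, in place of code of your own. Each camera call takes 0.05 s, during which the arm holds its last target. There are 200 camera calls.

### The job

The ring mandrel lies at the back of the bench tidy, behind the flux bottle, the dapping block and the ring box. First set all three aside, standing upright on the bench board; then lay the mandrel in both V saddles of the empty mandrel rest, centred on it (either end may point either way); then put the three back upright on the tidy, each on the very spot where it stood at the start.

Things in the scene. Friction and masses are not known exactly. Their poses are not given: they have to be found in the camera images.
- mandrel_center (a point): Steel ring mandrel, a round rod 201 mm long, 0.24 kg, 20 mm thick at its middle, at most 22, tapering to 13 and 17 mm at the ends. Point: mid-length on the axis; own y runs along the rod. It starts nearly level in the two V saddles at the back of the tidy, axis 47 mm above the table. The saddles are 12 mm thick, 60 mm either side of the middle: grip across the middle.
- flux_bottle_center (a point): Amber bottle with a black dropper cap, 34 mm across, 94 mm tall, 0.06 kg. The point is on its axis half-way up (47 mm above its foot); z is up. The straight 34 mm body to grip runs from the foot to 60 mm above it. It stands on one of the tidy's three pads (a like bottle at the back edge of the table, by the lamp's cord, is a bystander).
- dapping_block_center (a point): Brass cube with hemispherical hollows, 42 mm a side, 0.46 kg. The point is its centre, 21 mm above its foot; x and y are square to its sides, z is up. It stands on one of the tidy's three pads, about square to the tidy.
- ring_box_center (a point): Pale grey ring box, closed, 54 mm (own x) by 50 mm (own y) by 43 mm tall, 0.05 kg; its lid is fixed. Grip it across the 50 mm. The point is its centre, 21.5 mm above its foot; z is up. It stands on one of the tidy's three pads, about square to the tidy.
- bench_tidy: Fixed dark wooden board 130 (x) by 280 (y) mm, 8 mm thick; origin at its centre on the table, z up. Three cork pads 62 mm square, flush with its top, centred at x = -30 mm, y = -90, 0, 90 mm, carry the bottle, block and box. Behind them at x = +24 mm two wooden V saddles (y = -60, +60 mm, 55 mm high) carry the mandrel.
- bench_board: Bench board, fixed: a flat worn board 156 mm (x) by 284 mm (y), 20 mm thick, empty, the side area for the three things; all of its top may be used. Origin at its centre on the table, z up. It lies to the left or right in front of the tidy.
- mandrel_rest: Fixed empty wooden rest: foot 56 (x) by 160 (y) by 10 mm, two V saddles 12 mm thick at y = -60 and +60 mm, sides at 45 degrees, open 38 mm at the top, V bottom 34 and top 53 mm above the table. Origin at its centre on the table, z up. The rod lies along its y; seated, its axis is 47 mm above the table. It is on the other side from the board.
Mind the look-alikes: they are no part of the job. Leave any purple or red look-alike of the part that bears dapping_block_center alone.

How it is judged:
On the way, in this order (a step that is already met when the one before it is completed fails the run):
1. bottle, block and box all stand upright on the bench board, let go (x of flux_bottle_center in the frame of bench_board between -0.078 and 0.078 m and y of flux_bottle_center in the frame of bench_board between -0.142 and 0.142 m and z of flux_bottle_center in the frame of bench_board between 0.059 and 0.073 m and angle between each of flux_bottle_center, dapping_block_center, ring_box_center's own z axis and vertical below 0.15 rad and x of dapping_block_center in the frame of bench_board between -0.078 and 0.078 m and y of dapping_block_center in the frame of bench_board between -0.142 and 0.142 m and z of dapping_block_center in the frame of bench_board between 0.033 and 0.047 m and x of ring_box_center in the frame of bench_board between -0.078 and 0.078 m and y of ring_box_center in the frame of bench_board between -0.142 and 0.142 m and z of ring_box_center in the frame of bench_board between 0.0335 and 0.0475 m and contact force between the fingers and flux_bottle below 0.3 N and contact force between the fingers and dapping_block below 0.3 N and contact force between the fingers and ring_box below 0.3 N), for 0.2 s.
2. the mandrel lies in both saddles of the rest, let go, while the three still stand on the board (x of flux_bottle_center in the frame of bench_board between -0.078 and 0.078 m and y of flux_bottle_center in the frame of bench_board between -0.142 and 0.142 m and z of flux_bottle_center in the frame of bench_board between 0.059 and 0.073 m and angle between each of flux_bottle_center, dapping_block_center, ring_box_center's own z axis and vertical below 0.15 rad and x of dapping_block_center in the frame of bench_board between -0.078 and 0.078 m and y of dapping_block_center in the frame of bench_board between -0.142 and 0.142 m and z of dapping_block_center in the frame of bench_board between 0.033 and 0.047 m and x of ring_box_center in the frame of bench_board between -0.078 and 0.078 m and y of ring_box_center in the frame of bench_board between -0.142 and 0.142 m and z of ring_box_center in the frame of bench_board between 0.0335 and 0.0475 m and x of mandrel_center in the frame of mandrel_rest between -0.01 and 0.01 m and y of mandrel_center in the frame of mandrel_rest between -0.03 and 0.03 m and z of mandrel_center in the frame of mandrel_rest between 0.038 and 0.056 m and angle between the y axis of mandrel_center and the y axis of mandrel_rest, either way round below 0.12 rad and contact force between the fingers and ring_mandrel below 0.3 N), for 0.2 s.
At the end, for the whole second after the job is handed in: The bottle, the block and the box stand upright (within 0.1 rad), each within 15 mm of where it stood at the start; the mandrel lies in both saddles of the rest, within 10 mm across and 30 mm along of its centre and within 0.12 rad of its axis; all are released and at rest (distance of each of flux_bottle_center, dapping_block_center, ring_box_center from where it was at the start of the episode below 0.015 m and angle between each of flux_bottle_center, dapping_block_center, ring_box_center's own z axis and vertical below 0.1 rad and x of mandrel_center in the frame of mandrel_rest between -0.01 and 0.01 m and y of mandrel_center in the frame of mandrel_rest between -0.03 and 0.03 m and z of mandrel_center in the frame of mandrel_rest between 0.038 and 0.056 m and angle between the y axis of mandrel_center and the y axis of mandrel_rest, either way round below 0.12 rad and linear speed of each of flux_bottle, dapping_block, ring_box, ring_mandrel below 0.02 m/s); the robot touches nothing.
It fails at once if the flux bottle, the block or the box is tipped over (angle between any of flux_bottle_center, dapping_block_center, ring_box_center's own z axis and vertical above 0.7 rad).
It also fails if it takes over 136 s, if anything falls off the work surface, if the arm or the gripper's body presses on something with over 40 N, if the wrist force passes 120 N, or if a joint passes its speed limit or range.

## Working session

There is one attempt and no reset: what is moved stays moved. The work goes in short steps, Python scripts to look and compute and a shell command to move; the robot and the scene stay as the last step left them, time stands still between calls to the robot, and variables do not carry over. Pictures are saved under pics/ and viewed, at most 14 in all, crops included, and the job is handed in when it is done.

```bash
mkdir -p pics; python3 - <<'E'
from station import *
import cv2
o=get_obs(); print({k:(np.round(v,3).tolist() if hasattr(v,'__len__') else v) for k,v in o.items()} if 0 else o)
for n in ("scene","side","wrist"):
    im=read_camera(n); cv2.imwrite(f"pics/{n}0.png",im[:,:,::-1]); p=camera_params(n); print(n,p)
E
```

```text
{'t': 0.0, 'q': array([-1.43307297,  0.47776042,  0.02233972,  1.55647742, -0.01147686,
        1.10930272, -0.08310388]), 'joint_vel': array([ 1.10169123e-03, -2.97740316e-04, -1.02518844e-04, -9.06471592e-05,
       -3.44410465e-04, -1.35673992e-03,  3.93908688e-04]), 'joint_torque': array([-1.83826487e-03, -5.96409345e+01,  1.60682950e+00, -2.81213951e+01,
        1.24551091e-02,  8.75659345e-03, -3.69498377e-05]), 'eef_pos': array([0.16413967, 0.65411533, 0.23034137]), 'tool_rot': array([-3.41695209e-05,  1.22588595e-01,  9.92457157e-01, -9.09194736e-04]), 'contact_force': array([-0.27828066, -0.20664493, -1.28644745]), 'torque': array([ 0.03546074, -0.01254335,  0.05136394]), 'grasp_force': 0.0, 'gripper_width': 1.001222394603925}
scene {'K': array([[360.93850165,   0.        , 318.25031908],
       [  0.        , 360.93850165, 199.41402157],
       [  0.        ,   0.        ,   1.        ]]), 'D': array([-0.02753563,  0.        ,  0.        ,  0.        ,  0.        ]), 'origin': array([0.05361365, 0.40982278, 0.54737383]), 'attitude': array([-0.38889037, -0.20368385,  0.42426701,  0.79200674])}
side {'K': array([[452.84881203,   0.        , 322.3356247 ],
       [  0.        , 452.84881203, 204.39946843],
       [  0.        ,   0.        ,   1.        ]]), 'D': array([-0.09120802,  0.        ,  0.        ,  0.        ,  0.        ]), 'origin': array([-0.11218465, -0.38768933,  0.42342835]), 'attitude': array([ 0.71208568,  0.47379135, -0.28319576, -0.43388468])}
wrist {'K': array([[337.849319  ,   0.        , 318.94669458],
       [  0.        , 337.849319  , 204.21937927],
       [  0.        ,   0.        ,   1.        ]]), 'D': array([-0.05105779,  0.        ,  0.        ,  0.        ,  0.        ]), 'origin': array([0.09183715, 0.67362819, 0.37273351]), 'attitude': array([ 0.77996033, -0.11734085, -0.09110663,  0.60794127])}
```

View pics/scene0.png

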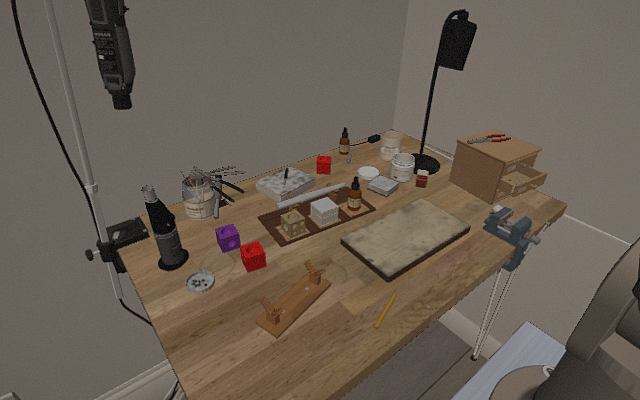

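View pics/side0.png

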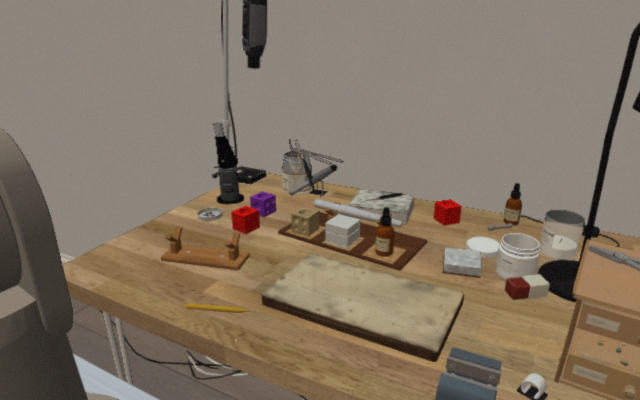

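The scene view shows the tidy with the brass block at (291,222), the grey box at (324,210) and the amber bottle at (354,195), with the mandrel behind them. The board is at (405,235) to the robot's right and the rest at (295,300) to its left. The side view shows the same layout. Next I'll get coarse positions by casting rays.

```bash
cat > h.py <<'E'
from station import *
import numpy as np, cv2
from scipy.spatial.transform import Rotation as R
def rot(q): return R.from_quat([q[1],q[2],q[3],q[0]])
def rays(p,uv):
    n=cv2.undistortPoints(np.array(uv,float).reshape(-1,1,2),p["K"],p["D"]).reshape(-1,2)
    return rot(p["attitude"]).apply(np.c_[n[:,0],-n[:,1],-np.ones(len(n))])
def plane(p,uv,z):
    d=rays(p,uv); return p["origin"]+d*((z-p["origin"][2])/d[:,2])[:,None]
def proj(p,X):
    c=rot(p["attitude"]).inv().apply(np.atleast_2d(X)-p["origin"])*[1,-1,-1]
    return cv2.projectPoints(c,np.zeros(3),np.zeros(3),p["K"],p["D"])[0].reshape(-1,2)
def to_tool(v):  # world shift -> tool axes
    return rot(get_obs()["tool_rot"]).inv().apply(v)
E
python3 - <<'E'
from h import *
np.set_printoptions(precision=3,suppress=True)
s,d,w=[camera_params(n) for n in("scene","side","wrist")]
print("tidy S",plane(s,[(259,217),(278,243),(376,208),(350,188)],.008))
print("tidy D",plane(d,[(279,232),(312,210),(426,240),(405,263)],.008))
print("board S",plane(s,[(342,241),(414,200),(470,229),(388,275)],.02))
print("board D",plane(d,[(264,298),(305,258),(462,293),(441,347)],.02))
print("rest S",plane(s,[(256,320),(280,334),(331,288),(308,275)],.01))
print("block/box/bottle top centers S",plane(s,[(292,215)],.05),plane(s,[(324,202)],.051),plane(s,[(355,180)],.102))
o=get_obs();T=rot(o["tool_rot"]);print(T.as_matrix());print("cam in tool",T.inv().apply(w["origin"]-o["eef_pos"]),(T.inv()*rot(w["attitude"])).as_matrix())
E
```

```text
tidy S [[ 0.713  0.079  0.008]
 [ 0.601  0.094  0.008]
 [ 0.563 -0.182  0.008]
 [ 0.677 -0.194  0.008]]
tidy D [[ 0.585  0.081  0.008]
 [ 0.714  0.074  0.008]
 [ 0.686 -0.199  0.008]
 [ 0.581 -0.19   0.008]]
board S [[ 0.507 -0.016  0.02 ]
 [ 0.517 -0.275  0.02 ]
 [ 0.356 -0.284  0.02 ]
 [ 0.372 -0.02   0.02 ]]
board D [[ 0.361 -0.035  0.02 ]
 [ 0.498 -0.03   0.02 ]
 [ 0.512 -0.305  0.02 ]
 [ 0.373 -0.307  0.02 ]]
rest S [[0.446 0.24  0.01 ]
 [0.395 0.222 0.01 ]
 [0.422 0.086 0.01 ]
 [0.478 0.101 0.01 ]]
block/box/bottle top centers S [[0.622 0.04  0.05 ]] [[ 0.618 -0.052  0.051]] [[ 0.588 -0.123  0.102]]
[[-0.97   0.243 -0.   ]
 [ 0.243  0.97  -0.001]
 [-0.    -0.001 -1.   ]]
cam in tool [ 0.075  0.001 -0.142] [[-0.001  0.956  0.294]
 [ 1.     0.001 -0.001]
 [-0.001  0.294 -0.956]]
```

View pics/wrist0.png

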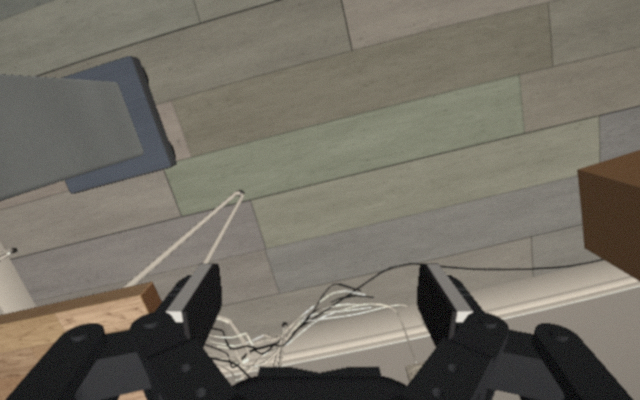

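```bash
python3 - <<'E'
from h import *
s,d=[camera_params(n) for n in("scene","side")]
def tri(a,b):
    A=rays(s,[a])[0];B=rays(d,[b])[0]
    t=np.linalg.lstsq(np.c_[A,-B],d["origin"]-s["origin"],rcond=None)[0]
    return np.round(s["origin"]+A*t[0],3),np.round(d["origin"]+B*t[1],3)
print(tri((122,107),(254,67)), tri((150,187),(219,125)))
E
python3 -m jog '[{"z":-0.02},{"x":-0.03,"y":-0.02,"z":-0.05},{"x":-0.06,"y":-0.05,"z":-0.07},{"x":-0.1,"y":-0.08,"z":-0.08},{"x":-0.13,"y":-0.11,"z":-0.09},{"x":-0.16,"y":-0.14,"z":-0.1},{"x":-0.2,"y":-0.17,"z":-0.1},{"x":-0.23,"y":-0.2,"z":-0.1},{"x":-0.26,"y":-0.23,"z":-0.1},{"x":-0.29,"y":-0.26,"z":-0.1}]'
```

```text
(array([0.825, 0.293, 0.306]), array([0.825, 0.293, 0.305])) (array([0.695, 0.306, 0.191]), array([0.693, 0.307, 0.187]))validation failed for argument at $[0]...
```

```bash
python3 -m jog '[{"x":0,"y":0,"z":-0.02,"ax":0,"ay":0,"az":0},{"x":-0.03,"y":-0.02,"z":-0.05,"ax":0,"ay":0,"az":0},{"x":-0.06,"y":-0.05,"z":-0.07,"ax":0,"ay":0,"az":0},{"x":-0.1,"y":-0.08,"z":-0.08,"ax":0,"ay":0,"az":0},{"x":-0.13,"y":-0.11,"z":-0.09,"ax":0,"ay":0,"az":0},{"x":-0.16,"y":-0.14,"z":-0.1,"ax":0,"ay":0,"az":0},{"x":-0.2,"y":-0.17,"z":-0.1,"ax":0,"ay":0,"az":0},{"x":-0.23,"y":-0.2,"z":-0.1,"ax":0,"ay":0,"az":-0.03},{"x":-0.26,"y":-0.23,"z":-0.1,"ax":0,"ay":0,"az":-0.05},{"x":-0.29,"y":-0.26,"z":-0.1,"ax":0,"ay":0,"az":-0.07}]'
```

```text
t: 1.15
eef_pos: [0.3828, 0.3301, 0.3312]
tool_rot: [-0.0, 0.087, 0.996, 0.0]
contact_force: [0.6, 0.4, 0.2]
gripper_width: 0.999
grasp_force: 0.0
```

```bash
python3 -m jog '[{"x":-0.02,"y":-0.03,"z":0,"ax":0,"ay":0,"az":0},{"x":-0.045,"y":-0.07,"z":0,"ax":0,"ay":0,"az":-0.02},{"x":-0.07,"y":-0.11,"z":0,"ax":0,"ay":0,"az":-0.04},{"x":-0.095,"y":-0.15,"z":0,"ax":0,"ay":0,"az":-0.06},{"x":-0.12,"y":-0.19,"z":0,"ax":0,"ay":0,"az":-0.08},{"x":-0.145,"y":-0.23,"z":0,"ax":0,"ay":0,"az":-0.1},{"x":-0.17,"y":-0.27,"z":0,"ax":0,"ay":0,"az":-0.105},{"x":-0.19,"y":-0.31,"z":0,"ax":0,"ay":0,"az":-0.105},{"x":-0.206,"y":-0.33,"z":0,"ax":0,"ay":0,"az":-0.105},{"x":-0.206,"y":-0.33,"z":0,"ax":0,"ay":0,"az":-0.105},{"x":-0.206,"y":-0.33,"z":0,"ax":0,"ay":0,"az":-0.105}]'
python3 - <<'E'
from h import *
import pickle
p=camera_params("wrist");im=read_camera("wrist");cv2.imwrite("pics/w1.png",im[:,:,::-1]);pickle.dump(p,open("w1.pkl","wb"))
print(get_obs()["eef_pos"],get_obs()["q"])
E
```

```text
t: 2.25
eef_pos: [0.5271, -0.0289, 0.3309]
tool_rot: [-0.0, 0.036, 0.999, 0.0]
contact_force: [-0.0, 0.6, 0.1]
gripper_width: 0.997
grasp_force: 0.0
[ 0.52699405 -0.02790356  0.33093323] [-0.53596255  0.15049763  0.53817144  1.80415157 -0.0827484   1.21001526
  1.52752686]
```

View pics/w1.png

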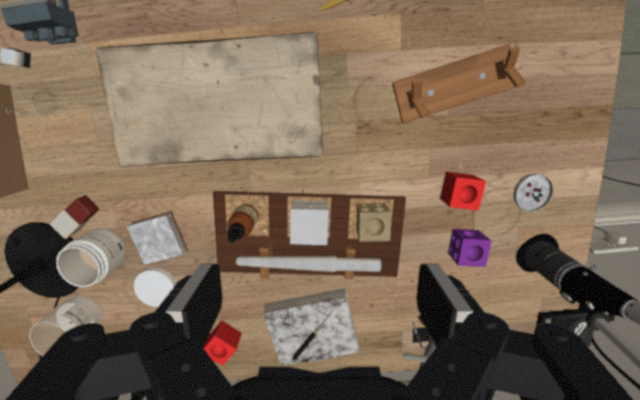

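The wrist view has the robot at the top and +y to the right. The bottle is at (240,222), box (309,222), block (374,222), mandrel (310,264), board corners (98,48), (317,33), (322,155), (119,165), and the rest around (457,84). I'll enlarge the tidy and the rest.

```bash
python3 - <<'E'
from h import *
im=cv2.imread("pics/w1.png")
a=cv2.resize(im[185:285,205:415],None,fx=3.6,fy=3.6,interpolation=cv2.INTER_CUBIC)
b=cv2.resize(im[35:130,385:535],None,fx=2.4,fy=2.4,interpolation=cv2.INTER_CUBIC)
c=np.zeros((a.shape[0]+b.shape[0],a.shape[1],3),np.uint8);c[:a.shape[0]]=a;c[a.shape[0]:,:b.shape[1]]=b
cv2.imwrite("pics/w1crop.png",c);print(c.shape)
E
```

```text
(588, 756, 3)
```

View pics/w1crop.png

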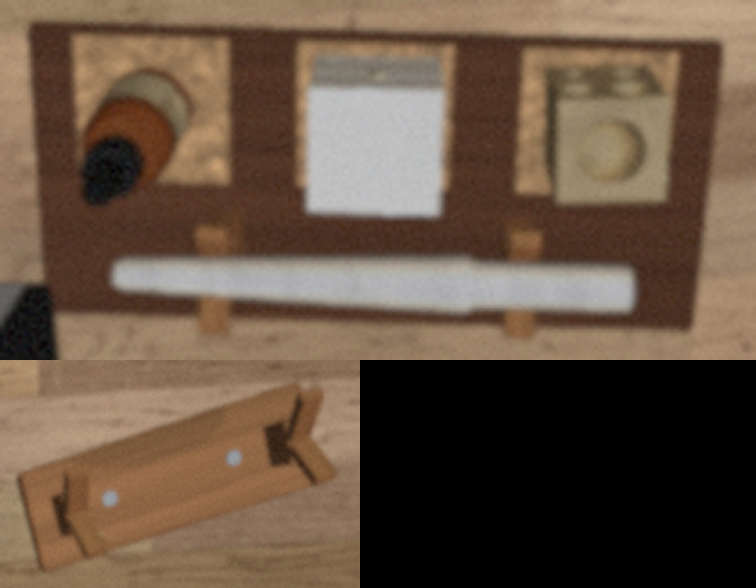

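The crop shows the tidy corners at crop (32,25), (718,42) and (690,328), the box top face at (306–446, 85–216), the block top face at (553–668, 98–203), and the mandrel from (112,275) to (635,289). Now I'll convert these to world positions.

```bash
python3 - <<'E'
from h import *
import pickle
np.set_printoptions(precision=4,suppress=True)
p=pickle.load(open("w1.pkl","rb"))
A=lambda l:np.array(l)/3.6+[205,185]
B=lambda l:(np.array(l)-[0,360])/2.4+[385,35]
P=lambda uv,z:plane(p,uv,z)[:,:2]
t=P(A([(32,25),(718,42),(690,328)]),.008);print("tidy",t,"ctr",(t[0]+t[2])/2,"yaw",np.arctan2(-(t[1]-t[0])[0],(t[1]-t[0])[1]))
print("pad bottle",P(A([(74,36),(230,38),(84,185),(230,186)]),.008).mean(0))
b=P(A([(308,85),(446,86),(440,216),(306,214)]),.051);print("box",b,b.mean(0), P(A([(314,56),(440,60)]),.008))
k=P(A([(553,98),(668,98),(668,203),(557,203)]),.05);print("block",k,k.mean(0),P(A([(548,68),(658,66)]),.008))
m=P(A([(112,275),(635,289)]),.05);print("mandrel",m,m.mean(0),np.linalg.norm(m[1]-m[0]))
r=P(B([(20,475),(298,385),(45,568)]),.01);print("rest",r,"ctr",(r[1]+r[2])/2)
print("screws",P(B([(110,498),(234,458)]),.01))
bd=P([(98,48),(317,33),(322,155),(119,165)],.02);print("board",bd,bd.mean(0))
E
```

```text
tidy [[ 0.5658 -0.1812]
 [ 0.5927  0.0907]
 [ 0.7201  0.0791]] ctr [ 0.6429 -0.051 ] yaw -0.09881151256566884
pad bottle [ 0.6059 -0.1373]
box [[ 0.5852 -0.0693]
 [ 0.5893 -0.0191]
 [ 0.6405 -0.0246]
 [ 0.636  -0.075 ]] [ 0.6128 -0.047 ] [[ 0.5868 -0.0704]
 [ 0.5921 -0.0204]]
block [[0.5971 0.0198]
 [0.6002 0.062 ]
 [0.6421 0.0616]
 [0.6389 0.0197]] [0.6196 0.0408] [[0.5986 0.0225]
 [0.601  0.0666]]
mandrel [[ 0.6566 -0.1524]
 [ 0.6773  0.0486]] [ 0.6669 -0.0519] 0.20201522551615442
rest [[0.4367 0.0762]
 [0.3992 0.2272]
 [0.4872 0.0894]] ctr [0.4432 0.1583]
screws [[0.4518 0.1255]
 [0.4348 0.1937]]
board [[ 0.3645 -0.2965]
 [ 0.3718 -0.0187]
 [ 0.5227 -0.0232]
 [ 0.5148 -0.3033]] [ 0.4434 -0.1604]
```

```bash
python3 -m jog '[{"x":-0.03,"y":0.025,"z":0.01,"ax":0,"ay":0,"az":0},{"x":-0.06,"y":0.05,"z":0.03,"ax":0,"ay":0,"az":0},{"x":-0.08,"y":0.07,"z":0.07,"ax":0,"ay":0,"az":0},{"x":-0.087,"y":0.0755,"z":0.11,"ax":0,"ay":0,"az":0},{"x":-0.087,"y":0.0755,"z":0.15,"ax":0,"ay":0,"az":0},{"x":-0.087,"y":0.0755,"z":0.18,"ax":0,"ay":0,"az":0},{"x":-0.087,"y":0.0755,"z":0.2,"ax":0,"ay":0,"az":0},{"x":-0.087,"y":0.0755,"z":0.21,"ax":0,"ay":0,"az":0},{"x":-0.087,"y":0.0755,"z":0.21,"ax":0,"ay":0,"az":0}]' 0.8 40
python3 - <<'E'
from h import *
import pickle
p=camera_params("wrist");im=read_camera("wrist");cv2.imwrite("pics/w2.png",im[:,:,::-1]);pickle.dump(p,open("w2.pkl","wb"))
print(get_obs()["eef_pos"])
E
```

```text
t: 3.2
eef_pos: [0.6183, 0.0417, 0.1201]
tool_rot: [-0.001, 0.034, 0.999, 0.0]
contact_force: [0.1, -0.7, 0.4]
gripper_width: 0.801
grasp_force: 0.0
[0.61931744 0.04131724 0.12141891]
```

View pics/w2.png

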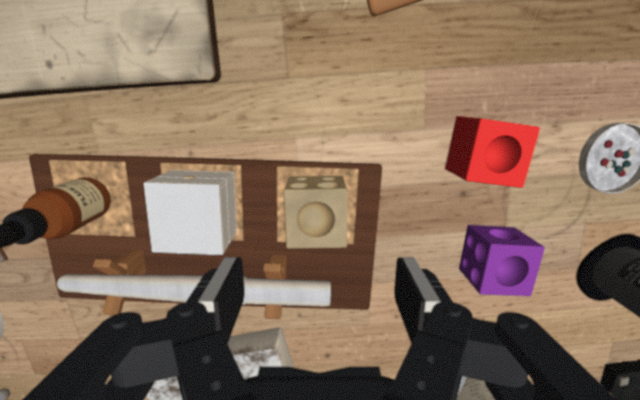

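The block's top face spans (285–348, 190–248), centred between the fingers at x≈317, so the estimate holds. I'll descend and grip.

```bash
python3 - <<'E'
from h import *
import pickle
p=pickle.load(open("w2.pkl","rb"));print(plane(p,[(285,190),(348,190),(347,248),(286,248)],.05).mean(0), plane(p,[(146,180),(236,172),(233,253),(149,251)],.051))
E
python3 -m jog '[{"x":0,"y":0,"z":0.02,"ax":0,"ay":0,"az":0},{"x":0,"y":0,"z":0.045,"ax":0,"ay":0,"az":0},{"x":0,"y":0,"z":0.07,"ax":0,"ay":0,"az":0},{"x":0,"y":0,"z":0.09,"ax":0,"ay":0,"az":0},{"x":0,"y":0,"z":0.105,"ax":0,"ay":0,"az":0},{"x":0,"y":0,"z":0.11,"ax":0,"ay":0,"az":0},{"x":0,"y":0,"z":0.11,"ax":0,"ay":0,"az":0}]'
python3 -m jog '[{"x":0,"y":0,"z":0,"ax":0,"ay":0,"az":0},{"x":0,"y":0,"z":0,"ax":0,"ay":0,"az":0},{"x":0,"y":0,"z":0,"ax":0,"ay":0,"az":0},{"x":0,"y":0,"z":0,"ax":0,"ay":0,"az":0},{"x":0,"y":0,"z":0,"ax":0,"ay":0,"az":0},{"x":0,"y":0,"z":0,"ax":0,"ay":0,"az":0},{"x":0,"y":0,"z":0,"ax":0,"ay":0,"az":0},{"x":0,"y":0,"z":0,"ax":0,"ay":0,"az":0}]' 0 40
```

```text
[0.61957304 0.04101725 0.05      ] [[ 0.5843034  -0.06739077  0.051     ]
 [ 0.58341279 -0.00786713  0.051     ]
 [ 0.63938463 -0.01795964  0.051     ]
 [ 0.63411655 -0.07644633  0.051     ]]
t: 3.95
eef_pos: [0.6198, 0.0404, 0.0116]
tool_rot: [0.0, 0.035, 0.999, 0.0]
contact_force: [1.0, -0.3, -0.3]
gripper_width: 0.797
grasp_force: 0.0
t: 4.75
eef_pos: [0.6205, 0.0401, 0.0126]
tool_rot: [0.001, 0.035, 0.999, 0.0]
contact_force: [0.1, -0.1, 6.0]
gripper_width: 0.488
grasp_force: 41.9
```

```bash
python3 -m jog '[{"x":0,"y":0,"z":-0.02,"ax":0,"ay":0,"az":0},{"x":0,"y":0,"z":-0.06,"ax":0,"ay":0,"az":0},{"x":0,"y":0,"z":-0.1,"ax":0,"ay":0,"az":0},{"x":0,"y":0,"z":-0.13,"ax":0,"ay":0,"az":0},{"x":0.01,"y":-0.01,"z":-0.14,"ax":0,"ay":0,"az":0},{"x":0.035,"y":-0.03,"z":-0.14,"ax":0,"ay":0,"az":0},{"x":0.06,"y":-0.05,"z":-0.14,"ax":0,"ay":0,"az":0},{"x":0.085,"y":-0.07,"z":-0.14,"ax":0,"ay":0,"az":0},{"x":0.11,"y":-0.09,"z":-0.14,"ax":0,"ay":0,"az":0},{"x":0.13,"y":-0.107,"z":-0.14,"ax":0,"ay":0,"az":0},{"x":0.143,"y":-0.117,"z":-0.14,"ax":0,"ay":0,"az":0},{"x":0.147,"y":-0.121,"z":-0.14,"ax":0,"ay":0,"az":0}]'
python3 -m jog '[{"x":0,"y":0,"z":0,"ax":0,"ay":0,"az":0},{"x":0,"y":0,"z":0.025,"ax":0,"ay":0,"az":0},{"x":0,"y":0,"z":0.055,"ax":0,"ay":0,"az":0},{"x":0,"y":0,"z":0.085,"ax":0,"ay":0,"az":0},{"x":0,"y":0,"z":0.105,"ax":0,"ay":0,"az":0},{"x":0,"y":0,"z":0.118,"ax":0,"ay":0,"az":0},{"x":0,"y":0,"z":0.124,"ax":0,"ay":0,"az":0},{"x":0,"y":0,"z":0.126,"ax":0,"ay":0,"az":0},{"x":0,"y":0,"z":0.127,"ax":0,"ay":0,"az":0},{"x":0,"y":0,"z":0.127,"ax":0,"ay":0,"az":0}]'
```

```text
t: 5.95
eef_pos: [0.4616, -0.0712, 0.1505]
tool_rot: [-0.001, 0.036, 0.999, 0.0]
contact_force: [0.9, 0.5, -3.8]
gripper_width: 0.483
grasp_force: 41.9
t: 6.95
eef_pos: [0.465, -0.07, 0.0249]
tool_rot: [0.001, 0.035, 0.999, 0.0]
contact_force: [-0.6, -0.8, -3.1]
gripper_width: 0.487
grasp_force: 41.7
```

```bash
python3 -m jog '[{"x":0,"y":0,"z":0.001,"ax":0,"ay":0,"az":0},{"x":0,"y":0,"z":0.002,"ax":0,"ay":0,"az":0},{"x":0,"y":0,"z":0.002,"ax":0,"ay":0,"az":0},{"x":0,"y":0,"z":0.002,"ax":0,"ay":0,"az":0}]'
python3 -m jog '[{"x":0,"y":0,"z":0,"ax":0,"ay":0,"az":0},{"x":0,"y":0,"z":0,"ax":0,"ay":0,"az":0},{"x":0,"y":0,"z":0,"ax":0,"ay":0,"az":0},{"x":0,"y":0,"z":0,"ax":0,"ay":0,"az":0},{"x":0,"y":0,"z":-0.01,"ax":0,"ay":0,"az":0},{"x":0,"y":0,"z":-0.03,"ax":0,"ay":0,"az":0},{"x":0,"y":0,"z":-0.06,"ax":0,"ay":0,"az":0},{"x":0,"y":0,"z":-0.1,"ax":0,"ay":0,"az":0},{"x":-0.01,"y":0,"z":-0.13,"ax":0,"ay":0,"az":0},{"x":-0.04,"y":0.01,"z":-0.14,"ax":0,"ay":0,"az":0},{"x":-0.075,"y":0.018,"z":-0.14,"ax":0,"ay":0,"az":0},{"x":-0.11,"y":0.026,"z":-0.14,"ax":0,"ay":0,"az":0}]' 0.85 40
python3 -m jog '[{"x":-0.025,"y":0.005,"z":0,"ax":0,"ay":0,"az":0},{"x":-0.034,"y":0.0076,"z":0,"ax":0,"ay":0,"az":0},{"x":-0.036,"y":0.0076,"z":0.01,"ax":0,"ay":0,"az":0},{"x":-0.036,"y":0.0076,"z":0.02,"ax":0,"ay":0,"az":0},{"x":-0.036,"y":0.0076,"z":0.02,"ax":0,"ay":0,"az":0}]'
python3 - <<'E'
from h import *
import pickle
p=camera_params("wrist");im=read_camera("wrist");cv2.imwrite("pics/w3.png",im[:,:,::-1]);pickle.dump(p,open("w3.pkl","wb"))
print(get_obs()["eef_pos"])
E
```

```text
t: 7.35
eef_pos: [0.4651, -0.0701, 0.0245]
tool_rot: [0.001, 0.036, 0.999, 0.001]
contact_force: [-6.5, 1.2, 23.1]
gripper_width: 0.482
grasp_force: 45.1
t: 8.55
eef_pos: [0.5773, -0.0515, 0.1638]
tool_rot: [0.001, 0.035, 0.999, 0.0]
contact_force: [0.5, -0.7, 0.3]
gripper_width: 0.847
grasp_force: 0.0
t: 9.05
eef_pos: [0.6095, -0.0473, 0.1402]
tool_rot: [-0.002, 0.036, 0.999, -0.0]
contact_force: [0.1, -0.6, 0.4]
gripper_width: 0.847
grasp_force: 0.0
[ 0.61018839 -0.04727399  0.14109803]
```

View pics/w3.png

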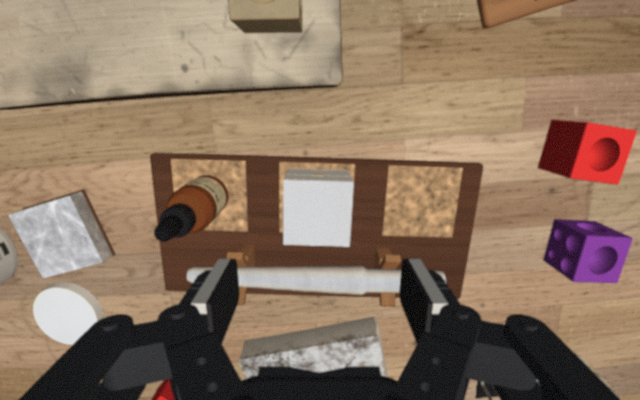

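The block stands on the board at (265,20). The box top spans (284–354, 182–246), centred between the fingers, so I'll descend, grip and carry it.

```bash
python3 -m jog '[{"x":0,"y":0,"z":0.02,"ax":0,"ay":0,"az":0},{"x":0,"y":0,"z":0.05,"ax":0,"ay":0,"az":0},{"x":0,"y":0,"z":0.08,"ax":0,"ay":0,"az":0},{"x":0,"y":0,"z":0.105,"ax":0,"ay":0,"az":0},{"x":0,"y":0,"z":0.12,"ax":0,"ay":0,"az":0},{"x":0,"y":0,"z":0.128,"ax":0,"ay":0,"az":0},{"x":0,"y":0,"z":0.13,"ax":0,"ay":0,"az":0},{"x":0,"y":0,"z":0.13,"ax":0,"ay":0,"az":0}]'
python3 -m jog '[{"x":0,"y":0,"z":0,"ax":0,"ay":0,"az":0},{"x":0,"y":0,"z":0,"ax":0,"ay":0,"az":0},{"x":0,"y":0,"z":0,"ax":0,"ay":0,"az":0},{"x":0,"y":0,"z":0,"ax":0,"ay":0,"az":0},{"x":0,"y":0,"z":0,"ax":0,"ay":0,"az":0},{"x":0,"y":0,"z":0,"ax":0,"ay":0,"az":0},{"x":0,"y":0,"z":0,"ax":0,"ay":0,"az":0},{"x":0,"y":0,"z":0,"ax":0,"ay":0,"az":0}]' 0 25
python3 - <<'E'
from h import *
import pickle
p=pickle.load(open("w3.pkl","rb"))
im=cv2.imread("pics/w3.png")[160:250,150:240]
print(plane(p,[(229,190),(222,178),(205,176)],.008))
th=np.linspace(0,2*np.pi,8,endpoint=False)
for c in [(.604,-.138),(.601,-.140)]:
  print(proj(p,np.c_[c[0]+.017*np.cos(th),c[1]+.017*np.sin(th),0*th+.008]).round(),proj(p,[[*c,.102]]))
E
```

```text
t: 9.9
eef_pos: [0.6128, -0.0471, 0.013]
tool_rot: [0.001, 0.035, 0.999, 0.0]
contact_force: [0.5, 0.7, -0.3]
gripper_width: 0.851
grasp_force: 0.0
t: 10.7
eef_pos: [0.6132, -0.047, 0.0134]
tool_rot: [0.001, 0.035, 0.999, 0.0]
contact_force: [-0.8, 0.3, 6.6]
gripper_width: 0.584
grasp_force: 27.2
[[ 0.60071081 -0.12147057  0.008     ]
 [ 0.59003661 -0.125805    0.008     ]
 [ 0.58727224 -0.1398022   0.008     ]]
[[214. 214.]
 [226. 208.]
 [230. 194.]
 [222. 180.]
 [207. 176.]
 [194. 182.]
 [191. 197.]
 [199. 210.]] [[161.35255374 237.71261419]]
[[211. 211.]
 [224. 204.]
 [227. 190.]
 [219. 177.]
 [204. 172.]
 [191. 179.]
 [188. 193.]
 [196. 206.]] [[156.95829064 233.14841618]]
```

```bash
python3 -m jog '[{"x":0,"y":0,"z":-0.02,"ax":0,"ay":0,"az":0},{"x":0,"y":0,"z":-0.06,"ax":0,"ay":0,"az":0},{"x":0,"y":0,"z":-0.1,"ax":0,"ay":0,"az":0},{"x":0,"y":0,"z":-0.13,"ax":0,"ay":0,"az":0},{"x":0.01,"y":-0.01,"z":-0.14,"ax":0,"ay":0,"az":0},{"x":0.035,"y":-0.03,"z":-0.14,"ax":0,"ay":0,"az":0},{"x":0.06,"y":-0.05,"z":-0.14,"ax":0,"ay":0,"az":0},{"x":0.085,"y":-0.07,"z":-0.14,"ax":0,"ay":0,"az":0},{"x":0.11,"y":-0.09,"z":-0.14,"ax":0,"ay":0,"az":0},{"x":0.13,"y":-0.107,"z":-0.14,"ax":0,"ay":0,"az":0},{"x":0.143,"y":-0.117,"z":-0.14,"ax":0,"ay":0,"az":0},{"x":0.147,"y":-0.121,"z":-0.14,"ax":0,"ay":0,"az":0}]'
python3 -m jog '[{"x":0,"y":0,"z":0,"ax":0,"ay":0,"az":0},{"x":0,"y":0,"z":0.025,"ax":0,"ay":0,"az":0},{"x":0,"y":0,"z":0.055,"ax":0,"ay":0,"az":0},{"x":0,"y":0,"z":0.085,"ax":0,"ay":0,"az":0},{"x":0,"y":0,"z":0.105,"ax":0,"ay":0,"az":0},{"x":0,"y":0,"z":0.118,"ax":0,"ay":0,"az":0},{"x":0,"y":0,"z":0.124,"ax":0,"ay":0,"az":0},{"x":0,"y":0,"z":0.126,"ax":0,"ay":0,"az":0},{"x":0,"y":0,"z":0.127,"ax":0,"ay":0,"az":0},{"x":0,"y":0,"z":0.128,"ax":0,"ay":0,"az":0},{"x":0,"y":0,"z":0.128,"ax":0,"ay":0,"az":0}]'
```

```text
t: 11.9
eef_pos: [0.4549, -0.1581, 0.1518]
tool_rot: [-0.001, 0.037, 0.999, 0.0]
contact_force: [-0.1, 0.0, -0.4]
gripper_width: 0.581
grasp_force: 26.5
t: 13.0
eef_pos: [0.4579, -0.1573, 0.0254]
tool_rot: [0.001, 0.035, 0.999, 0.0]
contact_force: [-1.0, 1.1, 3.9]
gripper_width: 0.581
grasp_force: 27.0
```

```bash
python3 -m jog '[{"x":0,"y":0,"z":0,"ax":0,"ay":0,"az":0},{"x":0,"y":0,"z":0,"ax":0,"ay":0,"az":0},{"x":0,"y":0,"z":0,"ax":0,"ay":0,"az":0},{"x":0,"y":0,"z":0,"ax":0,"ay":0,"az":0},{"x":0,"y":0,"z":-0.01,"ax":0,"ay":0,"az":0},{"x":0,"y":0,"z":-0.03,"ax":0,"ay":0,"az":0},{"x":0,"y":0,"z":-0.06,"ax":0,"ay":0,"az":0},{"x":0,"y":0,"z":-0.1,"ax":0,"ay":0,"az":0},{"x":-0.01,"y":0,"z":-0.13,"ax":0,"ay":0,"az":0},{"x":-0.04,"y":0.008,"z":-0.14,"ax":0,"ay":0,"az":0},{"x":-0.075,"y":0.015,"z":-0.14,"ax":0,"ay":0,"az":0},{"x":-0.11,"y":0.022,"z":-0.14,"ax":0,"ay":0,"az":0}]' 0.8 25
python3 -m jog '[{"x":-0.022,"y":0.005,"z":0,"ax":0,"ay":0,"az":0},{"x":-0.032,"y":0.007,"z":0,"ax":0,"ay":0,"az":0},{"x":-0.0345,"y":0.007,"z":0,"ax":0,"ay":0,"az":0},{"x":-0.0345,"y":0.007,"z":0,"ax":0,"ay":0,"az":0},{"x":-0.0345,"y":0.007,"z":0,"ax":0,"ay":0,"az":0}]'
python3 - <<'E'
from h import *
import pickle
p=camera_params("wrist");im=read_camera("wrist");cv2.imwrite("pics/w4.png",im[:,:,::-1]);pickle.dump(p,open("w4.pkl","wb"))
print(get_obs()["eef_pos"])
E
```

```text
t: 14.2
eef_pos: [0.5698, -0.1427, 0.1659]
tool_rot: [0.001, 0.035, 0.999, 0.0]
contact_force: [0.6, -0.6, 0.3]
gripper_width: 0.802
grasp_force: 0.0
t: 14.7
eef_pos: [0.6019, -0.1392, 0.1644]
tool_rot: [-0.0, 0.036, 0.999, 0.0]
contact_force: [-0.1, -0.5, -0.5]
gripper_width: 0.8
grasp_force: 0.0
[ 0.60202521 -0.13910021  0.16442488]
```

View pics/w4.png

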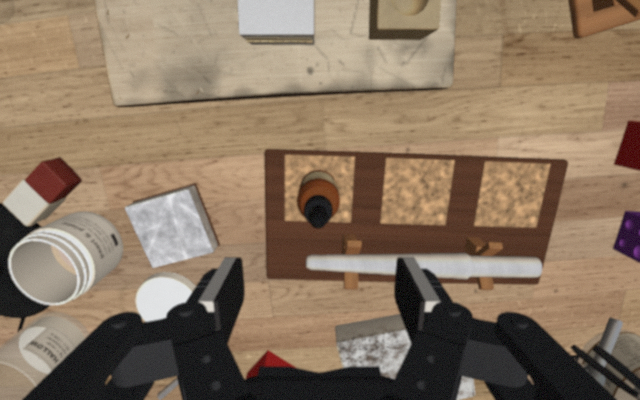

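The box and block stand on the board, and the bottle cap is at (318,215), in line with the finger midpoint. Now I'll descend, grip and carry the bottle.

```bash
python3 -m jog '[{"x":0,"y":0,"z":0.02,"ax":0,"ay":0,"az":0},{"x":0,"y":0,"z":0.05,"ax":0,"ay":0,"az":0},{"x":0,"y":0,"z":0.08,"ax":0,"ay":0,"az":0},{"x":0,"y":0,"z":0.105,"ax":0,"ay":0,"az":0},{"x":0,"y":0,"z":0.12,"ax":0,"ay":0,"az":0},{"x":0,"y":0,"z":0.126,"ax":0,"ay":0,"az":0},{"x":0,"y":0,"z":0.128,"ax":0,"ay":0,"az":0},{"x":0,"y":0,"z":0.128,"ax":0,"ay":0,"az":0}]'
python3 -m jog '[{"x":0,"y":0,"z":0,"ax":0,"ay":0,"az":0},{"x":0,"y":0,"z":0,"ax":0,"ay":0,"az":0},{"x":0,"y":0,"z":0,"ax":0,"ay":0,"az":0},{"x":0,"y":0,"z":0,"ax":0,"ay":0,"az":0},{"x":0,"y":0,"z":0,"ax":0,"ay":0,"az":0},{"x":0,"y":0,"z":0,"ax":0,"ay":0,"az":0},{"x":0,"y":0,"z":0,"ax":0,"ay":0,"az":0},{"x":0,"y":0,"z":0,"ax":0,"ay":0,"az":0}]' 0 25
python3 - <<'E'
from h import *
import pickle
p=pickle.load(open("w4.pkl","rb"))
print(plane(p,[(318,171)],.008)+[.017,0,0],plane(p,[(319,216)],.1))
m=plane(p,[(307,263.5),(541,267)],.05)
print("mandrel",m,m.mean(0))
E
```

```text
t: 15.55
eef_pos: [0.6038, -0.1388, 0.0371]
tool_rot: [0.001, 0.036, 0.999, -0.0]
contact_force: [0.1, 0.2, 0.4]
gripper_width: 0.803
grasp_force: 0.0
t: 16.35
eef_pos: [0.6039, -0.1387, 0.0371]
tool_rot: [0.001, 0.035, 0.999, 0.0]
contact_force: [-0.2, -0.6, 5.0]
gripper_width: 0.391
grasp_force: 25.3
[[ 0.60474583 -0.13789112  0.008     ]] [[ 0.5987458 -0.1379087  0.1      ]]
mandrel [[ 0.65735353 -0.15226018  0.05      ]
 [ 0.67692609  0.04923282  0.05      ]] [ 0.66713981 -0.05151368  0.05      ]
```

```bash
python3 -m jog '[{"x":0,"y":0,"z":-0.02,"ax":0,"ay":0,"az":0},{"x":0,"y":0,"z":-0.06,"ax":0,"ay":0,"az":0},{"x":0,"y":0,"z":-0.1,"ax":0,"ay":0,"az":0},{"x":0,"y":0,"z":-0.13,"ax":0,"ay":0,"az":0},{"x":0.01,"y":-0.01,"z":-0.14,"ax":0,"ay":0,"az":0},{"x":0.035,"y":-0.03,"z":-0.14,"ax":0,"ay":0,"az":0},{"x":0.06,"y":-0.05,"z":-0.14,"ax":0,"ay":0,"az":0},{"x":0.085,"y":-0.07,"z":-0.14,"ax":0,"ay":0,"az":0},{"x":0.11,"y":-0.09,"z":-0.14,"ax":0,"ay":0,"az":0},{"x":0.13,"y":-0.107,"z":-0.14,"ax":0,"ay":0,"az":0},{"x":0.143,"y":-0.117,"z":-0.14,"ax":0,"ay":0,"az":0},{"x":0.147,"y":-0.121,"z":-0.14,"ax":0,"ay":0,"az":0}]'
python3 -m jog '[{"x":0,"y":0,"z":0,"ax":0,"ay":0,"az":0},{"x":0,"y":0,"z":0.025,"ax":0,"ay":0,"az":0},{"x":0,"y":0,"z":0.055,"ax":0,"ay":0,"az":0},{"x":0,"y":0,"z":0.085,"ax":0,"ay":0,"az":0},{"x":0,"y":0,"z":0.105,"ax":0,"ay":0,"az":0},{"x":0,"y":0,"z":0.118,"ax":0,"ay":0,"az":0},{"x":0,"y":0,"z":0.124,"ax":0,"ay":0,"az":0},{"x":0,"y":0,"z":0.126,"ax":0,"ay":0,"az":0},{"x":0,"y":0,"z":0.127,"ax":0,"ay":0,"az":0},{"x":0,"y":0,"z":0.128,"ax":0,"ay":0,"az":0},{"x":0,"y":0,"z":0.128,"ax":0,"ay":0,"az":0}]'
```

```text
t: 17.55
eef_pos: [0.4458, -0.2497, 0.1757]
tool_rot: [-0.001, 0.037, 0.999, 0.0]
contact_force: [0.6, 0.2, -0.4]
gripper_width: 0.394
grasp_force: 25.2
t: 18.65
eef_pos: [0.4489, -0.2491, 0.0492]
tool_rot: [0.001, 0.035, 0.999, -0.0]
contact_force: [0.3, 0.3, 2.2]
gripper_width: 0.389
grasp_force: 25.4
```

```bash
python3 -m jog '[{"x":0,"y":0,"z":0,"ax":0,"ay":0,"az":0},{"x":0,"y":0,"z":0,"ax":0,"ay":0,"az":0},{"x":0,"y":0,"z":0,"ax":0,"ay":0,"az":0},{"x":0,"y":0,"z":0,"ax":0,"ay":0,"az":0},{"x":0,"y":0,"z":-0.01,"ax":0,"ay":0,"az":0},{"x":0,"y":0,"z":-0.03,"ax":0,"ay":0,"az":0},{"x":0,"y":0,"z":-0.06,"ax":0,"ay":0,"az":0},{"x":0,"y":0,"z":-0.1,"ax":0,"ay":0,"az":0},{"x":0,"y":0,"z":-0.13,"ax":0,"ay":0,"az":0},{"x":0,"y":0,"z":-0.14,"ax":0,"ay":0,"az":0},{"x":0,"y":0,"z":-0.14,"ax":0,"ay":0,"az":0}]' 0.8 25
python3 -m jog '[{"x":-0.01,"y":0.01,"z":0,"ax":0,"ay":0,"az":0.08},{"x":-0.03,"y":0.03,"z":0,"ax":0,"ay":0,"az":0.22},{"x":-0.05,"y":0.05,"z":0,"ax":0,"ay":0,"az":0.36},{"x":-0.07,"y":0.075,"z":0,"ax":0,"ay":0,"az":0.5},{"x":-0.09,"y":0.1,"z":0,"ax":0,"ay":0,"az":0.64},{"x":-0.11,"y":0.12,"z":0,"ax":0,"ay":0,"az":0.78},{"x":-0.13,"y":0.14,"z":0,"ax":0,"ay":0,"az":0.92},{"x":-0.15,"y":0.16,"z":0,"ax":0,"ay":0,"az":1.06},{"x":-0.17,"y":0.18,"z":0,"ax":0,"ay":0,"az":1.2},{"x":-0.185,"y":0.195,"z":0,"ax":0,"ay":0,"az":1.34},{"x":-0.197,"y":0.207,"z":0,"ax":0,"ay":0,"az":1.48},{"x":-0.203,"y":0.2125,"z":0,"ax":0,"ay":0,"az":1.597}]' 0.5
python3 -m jog '[{"x":0,"y":0,"z":0.01,"ax":0,"ay":0,"az":0},{"x":0,"y":0,"z":0.03,"ax":0,"ay":0,"az":0},{"x":0,"y":0,"z":0.03,"ax":0,"ay":0,"az":0},{"x":0,"y":0,"z":0.03,"ax":0,"ay":0,"az":0}]'
python3 - <<'E'
from h import *
import pickle
p=camera_params("wrist");im=read_camera("wrist");cv2.imwrite("pics/w5.png",im[:,:,::-1]);pickle.dump(p,open("w5.pkl","wb"))
o=get_obs();print(o["eef_pos"],o["q"])
E
```

```text
t: 19.75
eef_pos: [0.449, -0.2491, 0.1898]
tool_rot: [0.002, 0.035, 0.999, -0.0]
contact_force: [-0.2, -0.8, -0.6]
gripper_width: 0.799
grasp_force: 0.0
t: 20.95
eef_pos: [0.6658, -0.0491, 0.1856]
tool_rot: [-0.001, 0.742, 0.671, -0.001]
contact_force: [0.4, 0.4, -0.4]
gripper_width: 0.5
grasp_force: 0.0
t: 21.35
eef_pos: [0.6644, -0.0519, 0.1572]
tool_rot: [-0.001, 0.74, 0.672, -0.001]
contact_force: [0.3, 0.0, 0.9]
gripper_width: 0.5
grasp_force: 0.0
[ 0.66512621 -0.05195566  0.15810268] [-0.5942164   0.70261537  0.89077393  1.68312626 -0.61348063  1.06003122
  0.39735413]
```

View pics/w5.png

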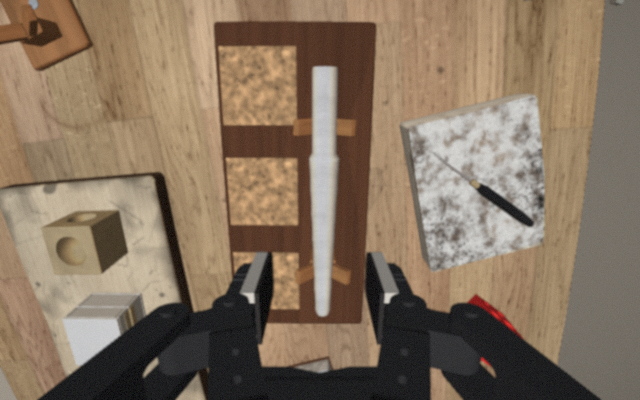

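The rod lies vertical at x≈322 between the fingers (midpoint ≈318), and the saddles at (325,128) and (322,272) are clear of the grip. I'll descend and grip.

```bash
python3 -m jog '[{"x":0,"y":0.001,"z":0.02,"ax":0,"ay":0,"az":0},{"x":0,"y":0.002,"z":0.05,"ax":0,"ay":0,"az":0},{"x":0,"y":0.002,"z":0.08,"ax":0,"ay":0,"az":0},{"x":0,"y":0.002,"z":0.105,"ax":0,"ay":0,"az":0},{"x":0,"y":0.002,"z":0.12,"ax":0,"ay":0,"az":0},{"x":0,"y":0.002,"z":0.128,"ax":0,"ay":0,"az":0},{"x":0,"y":0.002,"z":0.131,"ax":0,"ay":0,"az":0},{"x":0,"y":0.002,"z":0.131,"ax":0,"ay":0,"az":0}]'
python3 -m jog '[{"x":0,"y":0,"z":0,"ax":0,"ay":0,"az":0},{"x":0,"y":0,"z":0,"ax":0,"ay":0,"az":0},{"x":0,"y":0,"z":0,"ax":0,"ay":0,"az":0},{"x":0,"y":0,"z":0,"ax":0,"ay":0,"az":0},{"x":0,"y":0,"z":0,"ax":0,"ay":0,"az":0},{"x":0,"y":0,"z":0,"ax":0,"ay":0,"az":0},{"x":0,"y":0,"z":0,"ax":0,"ay":0,"az":0},{"x":0,"y":0,"z":0,"ax":0,"ay":0,"az":0}]' 0 50
```

```text
t: 22.2
eef_pos: [0.6682, -0.0516, 0.028]
tool_rot: [0.0, 0.741, 0.672, 0.0]
contact_force: [0.9, -0.2, 0.5]
gripper_width: 0.501
grasp_force: 0.0
t: 23.0
eef_pos: [0.6678, -0.0515, 0.0284]
tool_rot: [0.0, 0.741, 0.672, 0.0]
contact_force: [-3.2, 0.8, 7.3]
gripper_width: 0.219
grasp_force: 48.8
```

```bash
python3 -m jog '[{"x":0,"y":0,"z":-0.01,"ax":0,"ay":0,"az":0},{"x":0,"y":0,"z":-0.035,"ax":0,"ay":0,"az":0},{"x":0,"y":0,"z":-0.07,"ax":0,"ay":0,"az":0},{"x":0.005,"y":-0.005,"z":-0.095,"ax":0,"ay":0,"az":0},{"x":0.02,"y":-0.025,"z":-0.1,"ax":0,"ay":0,"az":-0.03},{"x":0.04,"y":-0.05,"z":-0.1,"ax":0,"ay":0,"az":-0.08},{"x":0.06,"y":-0.08,"z":-0.1,"ax":0,"ay":0,"az":-0.13},{"x":0.08,"y":-0.11,"z":-0.1,"ax":0,"ay":0,"az":-0.18},{"x":0.105,"y":-0.14,"z":-0.1,"ax":0,"ay":0,"az":-0.23},{"x":0.13,"y":-0.17,"z":-0.1,"ax":0,"ay":0,"az":-0.28},{"x":0.15,"y":-0.2,"z":-0.1,"ax":0,"ay":0,"az":-0.32},{"x":0.17,"y":-0.225,"z":-0.1,"ax":0,"ay":0,"az":-0.342}]'
python3 -m jog '[{"x":0.008,"y":-0.017,"z":0,"ax":0,"ay":0,"az":0},{"x":0.009,"y":-0.023,"z":0,"ax":0,"ay":0,"az":0},{"x":0.009,"y":-0.0237,"z":0,"ax":0,"ay":0,"az":0},{"x":0.009,"y":-0.0237,"z":0,"ax":0,"ay":0,"az":0},{"x":0.009,"y":-0.0237,"z":0,"ax":0,"ay":0,"az":0}]'
python3 - <<'E'
from h import *
import pickle
p=camera_params("wrist");im=read_camera("wrist");cv2.imwrite("pics/w6.png",im[:,:,::-1]);pickle.dump(p,open("w6.pkl","wb"))
o=get_obs();print(o["eef_pos"],o["q"])
E
```

```text
t: 24.2
eef_pos: [0.4584, 0.1405, 0.1276]
tool_rot: [-0.0, 0.615, 0.789, 0.0]
contact_force: [0.8, 0.4, -2.3]
gripper_width: 0.219
grasp_force: 49.1
t: 24.7
eef_pos: [0.4362, 0.142, 0.1276]
tool_rot: [0.001, 0.616, 0.788, 0.0]
contact_force: [0.3, 0.4, -2.7]
gripper_width: 0.216
grasp_force: 49.2
[0.43606154 0.14200438 0.12753559] [-1.2126359   0.39378995  0.94090008  2.19809344 -0.46675611  0.75865049
  0.28373323]
```

View pics/w6.png

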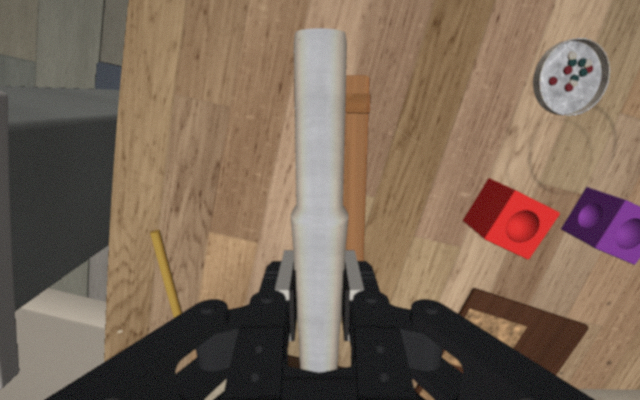

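The rod is held straight (x≈321, rows 30–370). The rest shows just to its right, with its far saddle at (358,102), so the rod is parallel but offset. I'll shift by the remainder and look again.

```bash
python3 -m jog '[{"x":0.005,"y":0.004,"z":0,"ax":0,"ay":0,"az":0},{"x":0.012,"y":0.009,"z":0,"ax":0,"ay":0,"az":0},{"x":0.014,"y":0.0105,"z":0,"ax":0,"ay":0,"az":0},{"x":0.014,"y":0.0105,"z":0,"ax":0,"ay":0,"az":0},{"x":0.014,"y":0.0105,"z":0,"ax":0,"ay":0,"az":0}]'
python3 - <<'E'
from h import *
import pickle
p=camera_params("wrist");im=read_camera("wrist");pickle.dump(p,open("w7.pkl","wb"))
a=cv2.resize(im[60:320,220:420],None,fx=2.3,fy=2.3,interpolation=cv2.INTER_CUBIC);cv2.imwrite("pics/w7.png",a[:,:,::-1])
o=get_obs();print(o["eef_pos"])
c,y=np.array([.443,.158]),.245
Rm=np.array([[np.cos(y),-np.sin(y)],[np.sin(y),np.cos(y)]])
def W(l): l=np.array(l,float); return np.c_[c+l[:,:2]@Rm.T,l[:,2]]
print("expected crop px: foot corners",((proj(p,W([(-.028,.08,.01),(.028,.08,.01),(.028,-.08,.01)]))-[220,60])*2.3).round().tolist())
print("saddle +60 far: bottom, tops",((proj(p,W([(0,.066,.034),(-.019,.066,.053),(.019,.066,.053),(.019,.054,.053)]))-[220,60])*2.3).round().tolist())
E
```

```text
t: 25.25
eef_pos: [0.4417, 0.1587, 0.1272]
tool_rot: [0.0, 0.615, 0.788, -0.0]
contact_force: [0.2, 0.3, -3.3]
gripper_width: 0.217
grasp_force: 49.2
[0.44160721 0.15852208 0.12720741]
expected crop px: foot corners [[141.0, 84.0], [317.0, 84.0], [303.0, 526.0]]
saddle +60 far: bottom, tops [[229.0, 132.0], [159.0, 136.0], [299.0, 136.0], [298.0, 180.0]]
```

View pics/w7.png

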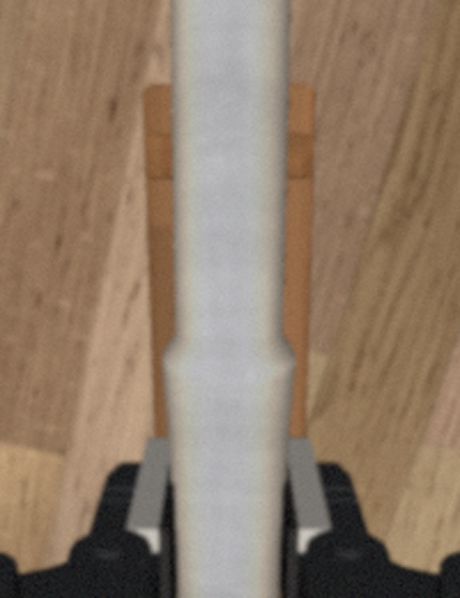

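The foot corners appear at crop (146,85) and (315,84), within a few pixels of the predicted (141,84) and (317,84). The rod is centred over the rest, so I'll lower and release it.

```bash
python3 -m jog '[{"x":0,"y":0,"z":0.015,"ax":0,"ay":0,"az":0},{"x":0,"y":0,"z":0.035,"ax":0,"ay":0,"az":0},{"x":0,"y":0,"z":0.055,"ax":0,"ay":0,"az":0},{"x":0,"y":0,"z":0.07,"ax":0,"ay":0,"az":0},{"x":0,"y":0,"z":0.08,"ax":0,"ay":0,"az":0},{"x":0,"y":0,"z":0.088,"ax":0,"ay":0,"az":0},{"x":0,"y":0,"z":0.093,"ax":0,"ay":0,"az":0},{"x":0,"y":0,"z":0.096,"ax":0,"ay":0,"az":0},{"x":0,"y":0,"z":0.098,"ax":0,"ay":0,"az":0},{"x":0,"y":0,"z":0.099,"ax":0,"ay":0,"az":0},{"x":0,"y":0,"z":0.099,"ax":0,"ay":0,"az":0}]'
```

```text
t: 26.4
eef_pos: [0.4419, 0.1587, 0.0286]
tool_rot: [-0.0, 0.615, 0.788, 0.0]
contact_force: [-1.3, -0.8, 0.8]
gripper_width: 0.219
grasp_force: 49.5
```

```bash
python3 -m jog '[{"x":0,"y":0,"z":0,"ax":0,"ay":0,"az":0},{"x":0,"y":0,"z":0,"ax":0,"ay":0,"az":0},{"x":0,"y":0,"z":0,"ax":0,"ay":0,"az":0},{"x":0,"y":0,"z":0,"ax":0,"ay":0,"az":0},{"x":0,"y":0,"z":-0.005,"ax":0,"ay":0,"az":0},{"x":0,"y":0,"z":-0.02,"ax":0,"ay":0,"az":0},{"x":0,"y":0,"z":-0.05,"ax":0,"ay":0,"az":0},{"x":0,"y":0,"z":-0.09,"ax":0,"ay":0,"az":0},{"x":0,"y":0,"z":-0.13,"ax":0,"ay":0,"az":0},{"x":0,"y":0,"z":-0.15,"ax":0,"ay":0,"az":0},{"x":0,"y":0,"z":-0.15,"ax":0,"ay":0,"az":0}]' 0.45
python3 -m jog '[{"x":-0.01,"y":-0.001,"z":0,"ax":0,"ay":0,"az":-0.06},{"x":-0.03,"y":-0.004,"z":0,"ax":0,"ay":0,"az":-0.18},{"x":-0.055,"y":-0.008,"z":0,"ax":0,"ay":0,"az":-0.3},{"x":-0.08,"y":-0.012,"z":0,"ax":0,"ay":0,"az":-0.42},{"x":-0.105,"y":-0.015,"z":0,"ax":0,"ay":0,"az":-0.55},{"x":-0.13,"y":-0.019,"z":0,"ax":0,"ay":0,"az":-0.68},{"x":-0.155,"y":-0.022,"z":0,"ax":0,"ay":0,"az":-0.81},{"x":-0.18,"y":-0.026,"z":0,"ax":0,"ay":0,"az":-0.94},{"x":-0.2,"y":-0.029,"z":0,"ax":0,"ay":0,"az":-1.06},{"x":-0.217,"y":-0.031,"z":0,"ax":0,"ay":0,"az":-1.16},{"x":-0.226,"y":-0.033,"z":0,"ax":0,"ay":0,"az":-1.23},{"x":-0.228,"y":-0.033,"z":0,"ax":0,"ay":0,"az":-1.256}]' 0.8
python3 -m jog '[{"x":0,"y":0,"z":0.0,"ax":0,"ay":0,"az":0},{"x":0,"y":0,"z":0.0,"ax":0,"ay":0,"az":0},{"x":0,"y":0,"z":0.0,"ax":0,"ay":0,"az":0}]'
python3 - <<'E'
from h import *
import pickle
p=camera_params("wrist");im=read_camera("wrist");cv2.imwrite("pics/w8.png",im[:,:,::-1]);pickle.dump(p,open("w8.pkl","wb"))
im=read_camera("scene");cv2.imwrite("pics/s8.png",cv2.resize(im[150:350,220:500],None,fx=2.6,fy=2.6)[:,:,::-1])
o=get_obs();print(o["eef_pos"],o["q"])
E
```

```text
t: 27.5
eef_pos: [0.4434, 0.1594, 0.1809]
tool_rot: [0.0, 0.615, 0.788, 0.003]
contact_force: [0.3, 0.5, -0.2]
gripper_width: 0.451
grasp_force: 0.0
t: 28.7
eef_pos: [0.4642, -0.0718, 0.1776]
tool_rot: [-0.001, 0.035, 0.999, -0.0]
contact_force: [0.8, -0.4, -1.3]
gripper_width: 0.799
grasp_force: 0.0
t: 29.0
eef_pos: [0.4649, -0.0697, 0.1781]
tool_rot: [-0.0, 0.035, 0.999, 0.0]
contact_force: [0.4, 0.3, -0.0]
gripper_width: 0.8
grasp_force: 0.0
[ 0.46502592 -0.06985467  0.17816976] [-0.64101081  0.25295234  0.77285645  2.12263046 -0.23474637  0.8500485
  1.77387394]
```

View pics/w8.png

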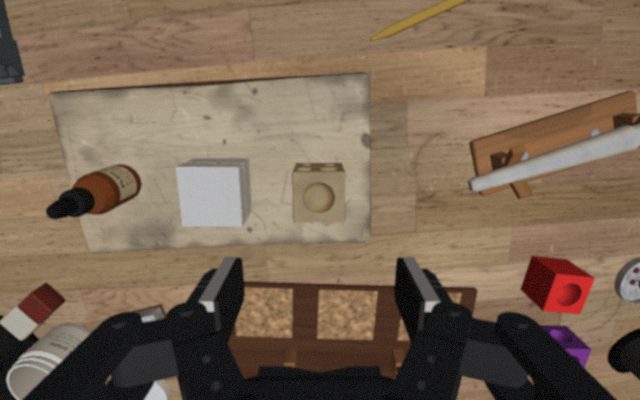

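View pics/s8.png

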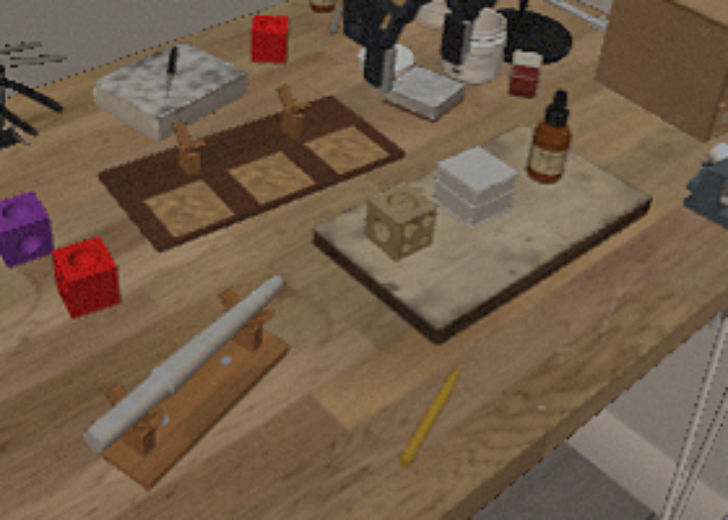

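The rod lies in both saddles of the rest, and the three things stand on the board with the block centred under the fingers at (319,195). Next I'll pick up the block and return it by the reverse shift.

```bash
python3 -m jog '[{"x":0,"y":0,"z":0.02,"ax":0,"ay":0,"az":0},{"x":0,"y":0,"z":0.05,"ax":0,"ay":0,"az":0},{"x":0,"y":0,"z":0.08,"ax":0,"ay":0,"az":0},{"x":0,"y":0,"z":0.11,"ax":0,"ay":0,"az":0},{"x":0,"y":0,"z":0.135,"ax":0,"ay":0,"az":0},{"x":0,"y":0,"z":0.15,"ax":0,"ay":0,"az":0},{"x":0,"y":0,"z":0.154,"ax":0,"ay":0,"az":0},{"x":0,"y":0,"z":0.154,"ax":0,"ay":0,"az":0}]'
python3 -m jog '[{"x":0,"y":0,"z":0,"ax":0,"ay":0,"az":0},{"x":0,"y":0,"z":0,"ax":0,"ay":0,"az":0},{"x":0,"y":0,"z":0,"ax":0,"ay":0,"az":0},{"x":0,"y":0,"z":0,"ax":0,"ay":0,"az":0},{"x":0,"y":0,"z":0,"ax":0,"ay":0,"az":0},{"x":0,"y":0,"z":0,"ax":0,"ay":0,"az":0},{"x":0,"y":0,"z":0,"ax":0,"ay":0,"az":0},{"x":0,"y":0,"z":0,"ax":0,"ay":0,"az":0}]' 0 40
python3 -m jog '[{"x":0,"y":0,"z":-0.02,"ax":0,"ay":0,"az":0},{"x":0,"y":0,"z":-0.06,"ax":0,"ay":0,"az":0},{"x":0,"y":0,"z":-0.1,"ax":0,"ay":0,"az":0},{"x":0,"y":0,"z":-0.13,"ax":0,"ay":0,"az":0},{"x":-0.01,"y":0.01,"z":-0.14,"ax":0,"ay":0,"az":0},{"x":-0.035,"y":0.03,"z":-0.14,"ax":0,"ay":0,"az":0},{"x":-0.06,"y":0.05,"z":-0.14,"ax":0,"ay":0,"az":0},{"x":-0.085,"y":0.07,"z":-0.14,"ax":0,"ay":0,"az":0},{"x":-0.11,"y":0.09,"z":-0.14,"ax":0,"ay":0,"az":0},{"x":-0.13,"y":0.107,"z":-0.14,"ax":0,"ay":0,"az":0},{"x":-0.143,"y":0.117,"z":-0.14,"ax":0,"ay":0,"az":0},{"x":-0.147,"y":0.121,"z":-0.14,"ax":0,"ay":0,"az":0}]'
python3 -m jog '[{"x":0,"y":0,"z":0,"ax":0,"ay":0,"az":0},{"x":0,"y":0,"z":0.025,"ax":0,"ay":0,"az":0},{"x":0,"y":0,"z":0.055,"ax":0,"ay":0,"az":0},{"x":0,"y":0,"z":0.085,"ax":0,"ay":0,"az":0},{"x":0,"y":0,"z":0.11,"ax":0,"ay":0,"az":0},{"x":0,"y":0,"z":0.13,"ax":0,"ay":0,"az":0},{"x":0,"y":0,"z":0.142,"ax":0,"ay":0,"az":0},{"x":0,"y":0,"z":0.147,"ax":0,"ay":0,"az":0},{"x":0,"y":0,"z":0.149,"ax":0,"ay":0,"az":0},{"x":0,"y":0,"z":0.15,"ax":0,"ay":0,"az":0},{"x":0,"y":0,"z":0.15,"ax":0,"ay":0,"az":0}]'
```

```text
t: 29.9
eef_pos: [0.4649, -0.0704, 0.0241]
tool_rot: [-0.0, 0.035, 0.999, -0.0]
contact_force: [0.8, 0.0, 0.8]
gripper_width: 0.798
grasp_force: 0.0
t: 30.7
eef_pos: [0.4658, -0.0703, 0.0253]
tool_rot: [0.001, 0.035, 0.999, 0.0]
contact_force: [-1.3, 0.7, 7.9]
gripper_width: 0.484
grasp_force: 41.0
t: 31.9
eef_pos: [0.621, 0.0428, 0.1625]
tool_rot: [-0.001, 0.033, 0.999, 0.0]
contact_force: [0.6, 0.2, -4.1]
gripper_width: 0.488
grasp_force: 42.8
t: 33.0
eef_pos: [0.6207, 0.04, 0.0151]
tool_rot: [0.001, 0.035, 0.999, 0.0]
contact_force: [0.4, -1.3, -4.4]
gripper_width: 0.485
grasp_force: 42.7
```

```bash
python3 -m jog '[{"x":0,"y":0,"z":0.001,"ax":0,"ay":0,"az":0},{"x":0,"y":0,"z":0.002,"ax":0,"ay":0,"az":0},{"x":0,"y":0,"z":0.003,"ax":0,"ay":0,"az":0},{"x":0,"y":0,"z":0.003,"ax":0,"ay":0,"az":0}]'
python3 -m jog '[{"x":0,"y":0,"z":0,"ax":0,"ay":0,"az":0},{"x":0,"y":0,"z":0,"ax":0,"ay":0,"az":0},{"x":0,"y":0,"z":0,"ax":0,"ay":0,"az":0},{"x":0,"y":0,"z":0,"ax":0,"ay":0,"az":0},{"x":0,"y":0,"z":-0.01,"ax":0,"ay":0,"az":0},{"x":0,"y":0,"z":-0.03,"ax":0,"ay":0,"az":0},{"x":0,"y":0,"z":-0.06,"ax":0,"ay":0,"az":0},{"x":0,"y":0,"z":-0.1,"ax":0,"ay":0,"az":0},{"x":0,"y":0,"z":-0.13,"ax":0,"ay":0,"az":0},{"x":0,"y":0,"z":-0.14,"ax":0,"ay":0,"az":0}]' 0.85
python3 -m jog '[{"x":0.01,"y":-0.015,"z":0,"ax":0,"ay":0,"az":0},{"x":0.03,"y":-0.04,"z":0,"ax":0,"ay":0,"az":0},{"x":0.05,"y":-0.07,"z":0,"ax":0,"ay":0,"az":0},{"x":0.07,"y":-0.1,"z":0,"ax":0,"ay":0,"az":0},{"x":0.09,"y":-0.13,"z":0,"ax":0,"ay":0,"az":0},{"x":0.11,"y":-0.155,"z":0,"ax":0,"ay":0,"az":0},{"x":0.127,"y":-0.18,"z":0,"ax":0,"ay":0,"az":0},{"x":0.14,"y":-0.197,"z":0,"ax":0,"ay":0,"az":0},{"x":0.147,"y":-0.207,"z":0,"ax":0,"ay":0,"az":0},{"x":0.148,"y":-0.2085,"z":0,"ax":0,"ay":0,"az":0},{"x":0.148,"y":-0.2085,"z":0,"ax":0,"ay":0,"az":0}]'
```

```text
t: 33.4
eef_pos: [0.6206, 0.0401, 0.0133]
tool_rot: [0.0, 0.035, 0.999, 0.001]
contact_force: [-6.4, 0.6, 13.3]
gripper_width: 0.488
grasp_force: 44.7
t: 34.4
eef_pos: [0.6221, 0.0396, 0.1553]
tool_rot: [0.003, 0.035, 0.999, 0.001]
contact_force: [0.4, -0.5, 0.4]
gripper_width: 0.852
grasp_force: 0.0
t: 35.5
eef_pos: [0.4577, -0.1574, 0.1509]
tool_rot: [-0.0, 0.035, 0.999, 0.0]
contact_force: [0.6, -1.0, 0.5]
gripper_width: 0.849
grasp_force: 0.0
```

```bash
python3 -m jog '[{"x":0,"y":0,"z":0.02,"ax":0,"ay":0,"az":0},{"x":0,"y":0,"z":0.05,"ax":0,"ay":0,"az":0},{"x":0,"y":0,"z":0.08,"ax":0,"ay":0,"az":0},{"x":0,"y":0,"z":0.105,"ax":0,"ay":0,"az":0},{"x":0,"y":0,"z":0.12,"ax":0,"ay":0,"az":0},{"x":0,"y":0,"z":0.126,"ax":0,"ay":0,"az":0},{"x":0,"y":0,"z":0.126,"ax":0,"ay":0,"az":0}]'
python3 -m jog '[{"x":0,"y":0,"z":0,"ax":0,"ay":0,"az":0},{"x":0,"y":0,"z":0,"ax":0,"ay":0,"az":0},{"x":0,"y":0,"z":0,"ax":0,"ay":0,"az":0},{"x":0,"y":0,"z":0,"ax":0,"ay":0,"az":0},{"x":0,"y":0,"z":0,"ax":0,"ay":0,"az":0},{"x":0,"y":0,"z":0,"ax":0,"ay":0,"az":0},{"x":0,"y":0,"z":0,"ax":0,"ay":0,"az":0},{"x":0,"y":0,"z":0,"ax":0,"ay":0,"az":0}]' 0 25
python3 -m jog '[{"x":0,"y":0,"z":-0.02,"ax":0,"ay":0,"az":0},{"x":0,"y":0,"z":-0.06,"ax":0,"ay":0,"az":0},{"x":0,"y":0,"z":-0.1,"ax":0,"ay":0,"az":0},{"x":0,"y":0,"z":-0.13,"ax":0,"ay":0,"az":0},{"x":-0.01,"y":0.01,"z":-0.14,"ax":0,"ay":0,"az":0},{"x":-0.035,"y":0.03,"z":-0.14,"ax":0,"ay":0,"az":0},{"x":-0.06,"y":0.05,"z":-0.14,"ax":0,"ay":0,"az":0},{"x":-0.085,"y":0.07,"z":-0.14,"ax":0,"ay":0,"az":0},{"x":-0.11,"y":0.09,"z":-0.14,"ax":0,"ay":0,"az":0},{"x":-0.13,"y":0.107,"z":-0.14,"ax":0,"ay":0,"az":0},{"x":-0.143,"y":0.117,"z":-0.14,"ax":0,"ay":0,"az":0},{"x":-0.147,"y":0.121,"z":-0.14,"ax":0,"ay":0,"az":0}]'
python3 -m jog '[{"x":0,"y":0,"z":0,"ax":0,"ay":0,"az":0},{"x":0,"y":0,"z":0.025,"ax":0,"ay":0,"az":0},{"x":0,"y":0,"z":0.055,"ax":0,"ay":0,"az":0},{"x":0,"y":0,"z":0.085,"ax":0,"ay":0,"az":0},{"x":0,"y":0,"z":0.11,"ax":0,"ay":0,"az":0},{"x":0,"y":0,"z":0.13,"ax":0,"ay":0,"az":0},{"x":0,"y":0,"z":0.142,"ax":0,"ay":0,"az":0},{"x":0,"y":0,"z":0.147,"ax":0,"ay":0,"az":0},{"x":0,"y":0,"z":0.15,"ax":0,"ay":0,"az":0},{"x":0,"y":0,"z":0.152,"ax":0,"ay":0,"az":0},{"x":0,"y":0,"z":0.152,"ax":0,"ay":0,"az":0}]'
```

```text
t: 36.2
eef_pos: [0.4581, -0.157, 0.0246]
tool_rot: [-0.001, 0.034, 0.999, 0.0]
contact_force: [0.4, 0.1, 0.9]
gripper_width: 0.851
grasp_force: 0.0
t: 37.0
eef_pos: [0.4588, -0.1577, 0.0261]
tool_rot: [0.001, 0.035, 0.999, 0.0]
contact_force: [-0.4, 0.3, 6.3]
gripper_width: 0.583
grasp_force: 26.8
t: 38.2
eef_pos: [0.6142, -0.0456, 0.1651]
tool_rot: [0.0, 0.034, 0.999, 0.0]
contact_force: [0.1, -0.6, -0.2]
gripper_width: 0.582
grasp_force: 26.2
t: 39.3
eef_pos: [0.6137, -0.0475, 0.0143]
tool_rot: [0.001, 0.035, 0.999, 0.0]
contact_force: [-0.1, -0.6, -0.3]
gripper_width: 0.58
grasp_force: 26.3
```

```bash
python3 -m jog '[{"x":0,"y":0,"z":0.001,"ax":0,"ay":0,"az":0},{"x":0,"y":0,"z":0.002,"ax":0,"ay":0,"az":0},{"x":0,"y":0,"z":0.002,"ax":0,"ay":0,"az":0}]'
python3 -m jog '[{"x":0,"y":0,"z":0,"ax":0,"ay":0,"az":0},{"x":0,"y":0,"z":0,"ax":0,"ay":0,"az":0},{"x":0,"y":0,"z":0,"ax":0,"ay":0,"az":0},{"x":0,"y":0,"z":0,"ax":0,"ay":0,"az":0},{"x":0,"y":0,"z":-0.01,"ax":0,"ay":0,"az":0},{"x":0,"y":0,"z":-0.03,"ax":0,"ay":0,"az":0},{"x":0,"y":0,"z":-0.06,"ax":0,"ay":0,"az":0},{"x":0,"y":0,"z":-0.1,"ax":0,"ay":0,"az":0},{"x":0,"y":0,"z":-0.14,"ax":0,"ay":0,"az":0},{"x":0,"y":0,"z":-0.165,"ax":0,"ay":0,"az":0},{"x":0,"y":0,"z":-0.165,"ax":0,"ay":0,"az":0}]' 0.8
python3 -m jog '[{"x":0.01,"y":-0.015,"z":0,"ax":0,"ay":0,"az":0},{"x":0.03,"y":-0.04,"z":0,"ax":0,"ay":0,"az":0},{"x":0.05,"y":-0.07,"z":0,"ax":0,"ay":0,"az":0},{"x":0.07,"y":-0.1,"z":0,"ax":0,"ay":0,"az":0},{"x":0.09,"y":-0.13,"z":0,"ax":0,"ay":0,"az":0},{"x":0.11,"y":-0.155,"z":0,"ax":0,"ay":0,"az":0},{"x":0.127,"y":-0.18,"z":0,"ax":0,"ay":0,"az":0},{"x":0.14,"y":-0.199,"z":0,"ax":0,"ay":0,"az":0},{"x":0.148,"y":-0.211,"z":0,"ax":0,"ay":0,"az":0},{"x":0.15,"y":-0.213,"z":0,"ax":0,"ay":0,"az":0},{"x":0.15,"y":-0.213,"z":0,"ax":0,"ay":0,"az":0}]'
```

```text
t: 39.6
eef_pos: [0.6137, -0.0474, 0.0141]
tool_rot: [0.001, 0.035, 0.999, 0.001]
contact_force: [-6.8, 2.0, 21.0]
gripper_width: 0.581
grasp_force: 28.5
t: 40.7
eef_pos: [0.6154, -0.048, 0.1809]
tool_rot: [0.004, 0.035, 0.999, 0.0]
contact_force: [0.8, 0.3, 0.4]
gripper_width: 0.804
grasp_force: 0.0
t: 41.8
eef_pos: [0.4481, -0.2491, 0.1758]
tool_rot: [-0.0, 0.035, 0.999, 0.0]
contact_force: [0.7, 1.0, -1.0]
gripper_width: 0.798
grasp_force: 0.0
```

```bash
python3 -m jog '[{"x":0,"y":0,"z":0.02,"ax":0,"ay":0,"az":0},{"x":0,"y":0,"z":0.05,"ax":0,"ay":0,"az":0},{"x":0,"y":0,"z":0.08,"ax":0,"ay":0,"az":0},{"x":0,"y":0,"z":0.105,"ax":0,"ay":0,"az":0},{"x":0,"y":0,"z":0.12,"ax":0,"ay":0,"az":0},{"x":0,"y":0,"z":0.127,"ax":0,"ay":0,"az":0},{"x":0,"y":0,"z":0.127,"ax":0,"ay":0,"az":0}]'
python3 -m jog '[{"x":0,"y":0,"z":0,"ax":0,"ay":0,"az":0},{"x":0,"y":0,"z":0,"ax":0,"ay":0,"az":0},{"x":0,"y":0,"z":0,"ax":0,"ay":0,"az":0},{"x":0,"y":0,"z":0,"ax":0,"ay":0,"az":0},{"x":0,"y":0,"z":0,"ax":0,"ay":0,"az":0},{"x":0,"y":0,"z":0,"ax":0,"ay":0,"az":0},{"x":0,"y":0,"z":0,"ax":0,"ay":0,"az":0},{"x":0,"y":0,"z":0,"ax":0,"ay":0,"az":0}]' 0 25
python3 -m jog '[{"x":0,"y":0,"z":-0.02,"ax":0,"ay":0,"az":0},{"x":0,"y":0,"z":-0.06,"ax":0,"ay":0,"az":0},{"x":0,"y":0,"z":-0.1,"ax":0,"ay":0,"az":0},{"x":0,"y":0,"z":-0.13,"ax":0,"ay":0,"az":0},{"x":-0.01,"y":0.01,"z":-0.14,"ax":0,"ay":0,"az":0},{"x":-0.035,"y":0.03,"z":-0.14,"ax":0,"ay":0,"az":0},{"x":-0.06,"y":0.05,"z":-0.14,"ax":0,"ay":0,"az":0},{"x":-0.085,"y":0.07,"z":-0.14,"ax":0,"ay":0,"az":0},{"x":-0.11,"y":0.09,"z":-0.14,"ax":0,"ay":0,"az":0},{"x":-0.13,"y":0.107,"z":-0.14,"ax":0,"ay":0,"az":0},{"x":-0.143,"y":0.117,"z":-0.14,"ax":0,"ay":0,"az":0},{"x":-0.147,"y":0.121,"z":-0.14,"ax":0,"ay":0,"az":0}]'
python3 -m jog '[{"x":0,"y":0,"z":0,"ax":0,"ay":0,"az":0},{"x":0,"y":0,"z":0.025,"ax":0,"ay":0,"az":0},{"x":0,"y":0,"z":0.055,"ax":0,"ay":0,"az":0},{"x":0,"y":0,"z":0.085,"ax":0,"ay":0,"az":0},{"x":0,"y":0,"z":0.11,"ax":0,"ay":0,"az":0},{"x":0,"y":0,"z":0.13,"ax":0,"ay":0,"az":0},{"x":0,"y":0,"z":0.142,"ax":0,"ay":0,"az":0},{"x":0,"y":0,"z":0.147,"ax":0,"ay":0,"az":0},{"x":0,"y":0,"z":0.15,"ax":0,"ay":0,"az":0},{"x":0,"y":0,"z":0.152,"ax":0,"ay":0,"az":0},{"x":0,"y":0,"z":0.152,"ax":0,"ay":0,"az":0}]'
```

```text
t: 42.5
eef_pos: [0.4487, -0.2488, 0.0489]
tool_rot: [-0.0, 0.035, 0.999, 0.0]
contact_force: [-0.5, -0.9, 0.8]
gripper_width: 0.801
grasp_force: 0.0
t: 43.3
eef_pos: [0.4493, -0.2495, 0.0503]
tool_rot: [0.001, 0.035, 0.999, -0.0]
contact_force: [-1.4, 1.9, 6.9]
gripper_width: 0.39
grasp_force: 24.6
t: 44.5
eef_pos: [0.6047, -0.1375, 0.1892]
tool_rot: [0.0, 0.034, 0.999, -0.0]
contact_force: [-0.6, 0.0, -0.7]
gripper_width: 0.388
grasp_force: 25.2
t: 45.6
eef_pos: [0.6043, -0.1393, 0.0384]
tool_rot: [0.001, 0.035, 0.999, -0.0]
contact_force: [0.5, 0.0, 1.7]
gripper_width: 0.387
grasp_force: 25.3
```

```bash
python3 -m jog '[{"x":0,"y":0,"z":0,"ax":0,"ay":0,"az":0},{"x":0,"y":0,"z":0,"ax":0,"ay":0,"az":0},{"x":0,"y":0,"z":0,"ax":0,"ay":0,"az":0},{"x":0,"y":0,"z":0,"ax":0,"ay":0,"az":0},{"x":0,"y":0,"z":-0.01,"ax":0,"ay":0,"az":0},{"x":0,"y":0,"z":-0.03,"ax":0,"ay":0,"az":0},{"x":0,"y":0,"z":-0.06,"ax":0,"ay":0,"az":0},{"x":0,"y":0,"z":-0.1,"ax":0,"ay":0,"az":0},{"x":0,"y":0,"z":-0.14,"ax":0,"ay":0,"az":0},{"x":0,"y":0,"z":-0.16,"ax":0,"ay":0,"az":0}]' 0.8
python3 -m jog '[{"x":0.01,"y":0.012,"z":-0.02,"ax":0,"ay":0,"az":0},{"x":0.03,"y":0.037,"z":-0.05,"ax":0,"ay":0,"az":0},{"x":0.05,"y":0.062,"z":-0.08,"ax":0,"ay":0,"az":0},{"x":0.07,"y":0.087,"z":-0.11,"ax":0,"ay":0,"az":0},{"x":0.082,"y":0.1,"z":-0.13,"ax":0,"ay":0,"az":0},{"x":0.085,"y":0.105,"z":-0.133,"ax":0,"ay":0,"az":0},{"x":0.085,"y":0.105,"z":-0.133,"ax":0,"ay":0,"az":0},{"x":0.085,"y":0.105,"z":-0.133,"ax":0,"ay":0,"az":0}]'
python3 - <<'E'
from h import *
import pickle
p=camera_params("wrist");im=read_camera("wrist");pickle.dump(p,open("w9.pkl","wb"))
cv2.imwrite("pics/w9full.png",im[:,:,::-1])
print(get_obs()["eef_pos"])
a=cv2.resize(im[185:285,205:415],None,fx=3.6,fy=3.6,interpolation=cv2.INTER_CUBIC)
b=cv2.resize(im[35:130,385:535],None,fx=2.4,fy=2.4,interpolation=cv2.INTER_CUBIC)
c=np.zeros((588,756,3),np.uint8);c[:360]=a;c[360:,:360]=b
cv2.imwrite("pics/w9.png",c[:,:,::-1])
E
```

```text
t: 46.6
eef_pos: [0.6049, -0.1398, 0.2016]
tool_rot: [0.002, 0.035, 0.999, -0.0]
contact_force: [0.2, -0.8, -0.2]
gripper_width: 0.799
grasp_force: 0.0
t: 47.4
eef_pos: [0.5259, -0.0288, 0.3297]
tool_rot: [-0.0, 0.035, 0.999, -0.0]
contact_force: [0.2, 0.4, -0.9]
gripper_width: 0.797
grasp_force: 0.0
[ 0.52585735 -0.02906727  0.32946765]
```

View pics/w9.png

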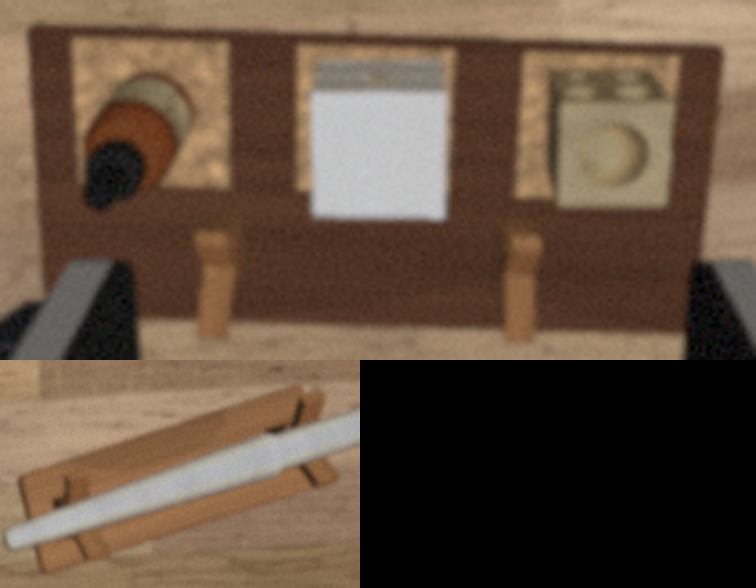

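The bottle, box and block stand within 1–2 mm of their starting pixels, e.g. the box at crop (311–447, 90–218). The mandrel lies along the rest in both saddles and the gripper is clear, so I'm handing in.

```bash
python3 -c "from station import *; print(hand_in())"
```

```text
the job is handed in; nothing more can be done
None
```

The job is handed in, but no verdict came back: in the last image the mandrel lies in both saddles of the rest, and the bottle, block and box stand on their original spots to within about 2 mm.

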